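Change the plug for a bayonet die and set it to the index

ROBOT

A 7-joint arm with a two-finger parallel gripper is mounted at the origin on the work surface. World frame = base frame: x ahead of the robot, y to its left, z up, the work surface at z = 0. Lengths are in mm, angles in rad, forces in N, time in s.
With the tool pointing down it reaches from about 400 to 875 mm from the base axis. Payload 4.4 kg.
Tool frame: the origin (TCP) lies at the very end of the fingers, on their centre line; the grasp point (between the pads) lies 19 mm behind it (manip.pinch_z is the distance from the TCP to the grasp point, in mm); x points along the fingers, y is the direction in which the jaws open and shut, and the axes are right-handed (so a half turn about x gives the same grasp; the last joint's range is limited). The gripper opens to 85 mm and grips with 20 to 120 N. Pads are 22 mm wide; open, the fingers measure 114 mm over their backs; the gripper's body (76 mm by 85 mm) begins 54 mm behind the grasp point. The pads swing forward as they close: fully open they stand 13 mm farther back than shut.
Start: joints at [1.077, 0.628, 0.038, 1.517, -0.027, 0.996, -0.02], TCP at [269.694, -591.425, 231.313] pointing down, gripper open.
Joint ranges: [-3.06, 3.06], [-0.37, 2.12], [-1.25, 1.32], [0.18, 2.47], [-1.1, 4.24], [0.23, 1.98], [-2.94, 2.94]. Speed limits (rad/s): [2.57, 2.57, 3.14, 3.14, 3.14, 3.14, 3.14].

INTERFACE

Orientations are given as a unit quaternion [w, x, y, z].
In Python, from station import manip, grab_frame, get_calibration gives the robot as it stands.
- The arm moves only by the tool step_arm, never from a script. Its argument "targets" is a list of rows, each a list of 3 entries, a list of its own where there are three numbers: the shift along the tool's x, y, z in m, then the turn, a rotation vector about the tool's x, y, z in rad, then the finger opening in m, from 0 to 0.0854. In form: [[[tx, ty, tz], [rx, ry, rz], fingers], ...]. A call has exactly 8 rows; each row shifts and turns the commanded pose from where the row before left it, along the tool's axes as they then stand; what a row does not reach is not made up. A row lasts 1/10 s, in which the tool goes at most 50 mm and 8.59 degrees, less where a joint would pass 70% of its speed; a pose out of reach is approached as far as the arm can. A call with a gripper value outside its range is refused whole. The fingers move at their own pace and stop on an object; "force" is the grip in N (left out, the last holds). Time passes only in rows, so rows that do not move let the fingers close, or fill a call up. It gives the time, the measured TCP pose, the force and the opening at its end, in the units of the state.
- manip.get_obs(): the state, without advancing time (a new reading comes with each control period).
- grab_frame(name): name is "side" or "top" or "wrist"; returns the picture (420x560x3 uint8, red, green, blue); there is no depth.
- get_calibration(name): a dict with "mtx" (3x3 intrinsics, pixels), "xyz" and "rotation" of the camera in the world. Camera axes: x right, y up, looking along -z (the intrinsics and any distortion apply to the point x, -y, -z); pixel columns grow to the right and rows downward; lengths in mm; the calibration is good to about 2 mm. A picture is of the moment at which its call begins: read the wrist's pose just before it. get_calibration takes no time and is no camera call; for the wrist camera it gives the pose at the moment of the call.
- manip.finish_job(): hands the job in, once; it reports no verdict.
The state is a dict: "t": time; "joints": joint angles; "qvel": joint speeds; "joint_efforts": joint torques, N m; "ee_pos": TCP position; "ee_rot": TCP orientation; "contact_force": force on the tool from outside, world axes, zero at the start; "wrist_torque": the same for the moment, N m; "opening": finger opening in mm.
Only numpy, scipy, OpenCV 4.12 (cv2) and the standard library are available. Lean on these libraries where they do the work, as an engineer would, in place of code of your own. Each camera call takes 0.05 s, during which the arm holds its last target.

TASK

Lift the round wooden plug out of the holder and stand it upright on the bench, clear of the holder. Take the die with the single lug from the plywood board, let it down into the holder with its lug in the gap of the rim so that it sits fully home, and turn it anticlockwise (seen from above), lug under the rim, until the arrow on its top points straight at the brass index blade. Let go of it and leave all the other things on the bench as they were.

Things in the scene. Friction and masses are not known exactly. Their poses are not given: they have to be found in the camera images.
- die_center (a point): the die to load: loose steel part, about 0.45 kg, 62 mm high; this is its centre, half-way up, z up its axis, x along its one lug. Foot: disc of 70 mm diameter, 16 mm thick, lower edge chamfered 4 mm. On it, from 16 to 62 mm above the underside, a square shank 50 x 50 mm to grasp it by, turned 45 degrees: a corner over the lug, faces looking 45 and 135 degrees either side of x
- lug_tip (a point): outer end of the die's only lug, 50 mm from its axis, 4 mm above its underside; the lug is 14 mm wide, 8 mm high, at the foot of the disc. The die stands upright on the board at any yaw
- arrow (a point): point of the raised arrow (3 mm high) on top of the die's shank, 30 mm from the axis, 65 mm above the underside; it points over the lug
- holder: fixed holder, origin at the centre of its underside, on the bench. Base plate 160 x 160 x 10 mm; on it a round rim of 128 mm outside diameter whose overhanging lip (underside 23, top 28.5 mm above the bench) leaves a round mouth of 79 mm diameter. Below the lip the lug has 6 mm play outwards, 5 mm upwards; a stop beside the gap prevents turning clockwise, anticlockwise it turns 180 degrees
- holder_axis (a point): on the holder's axis, on the floor where the die's underside rests when home (10 mm above the bench); same axes as the holder
- gap (a point): middle of the gap in the lip, 46 mm from the holder's axis on its own -x side, 28.5 mm above the bench. The lip is missing over 48 degrees there; only there can the lug pass down
- post_top (a point): top of a guide post of 12 mm diameter that stands on the lip at the holder's +x side, opposite the gap: its axis 47.5 mm from the holder's axis, its top 75 mm above the bench. Gripper fingers beside the shank cannot swing past it, so on the way the die must be let go and taken again by its other two faces
- index: fixed brass index blade beside the rim; the origin lies on the holder's axis at bench level, and x points from there to the blade. The blade stands 65 to 89 mm from the axis, 10 to 44 mm above the bench. It lies 132 to 163 degrees anticlockwise of the gap
- index_point (a point): inner edge of the index blade at its top, 65 mm from the holder's axis, 44 mm above the bench
- board: fixed plywood board 130 x 340 x 12 mm on which the three dies stand, 110 mm apart along its y; origin at the centre of its underside
- plug_center (a point): loose wooden plug that stands in the mouth of the holder, on its floor: a disc of 66 mm diameter and 20 mm thickness with a round knob of 32 mm diameter on it, up to 50 mm above its underside; this is its centre, half-way up (25 mm above the underside), z up
- die2_center (a point): bystander: look-alike die with two opposite lugs and a plain bar on its top, same sizes; this is its centre, half-way up
- die0_center (a point): bystander: look-alike die without a lug and with a round shank of 50 mm diameter, otherwise the same sizes; centre, half-way up
- jar: bystander: jar of 60 mm diameter, 75 mm high; origin at the underside
- spool: bystander: wooden spool of 44 mm diameter, 50 mm high; origin at the underside
- last_center (a point): bystander: wooden shoe last, about 200 x 84 x 56 mm, lying sole down; 30 mm above the bench
- block: bystander: wooden block 90 x 60 x 35 mm; origin at the underside
- iron: fixed upright cobbler's iron: foot 90 x 90 x 25 mm, column of 22 mm diameter, top 154 mm high, 85 mm long; origin at the underside
Things that resemble listed ones, but are neither listed nor needed, are in the scene too. Leave any purple or red look-alike of the part that bears die_center alone.

How it is judged (in metres and radians):
On the way, in this order (a step that is already met when the one before it is completed fails the run):
1. the die sits home in the holder, its lug through the gap (horizontal distance between die_center and holder_axis below 0.007 m and z of die_center in the frame of holder below 0.0435 m and angle between die_center's own z axis and vertical below 0.06 rad), for 0.2 s.
2. it is turned until its arrow points at the index blade (angle between the x axis of die_center and the x axis of index, either way round below 0.12 rad and horizontal distance between lug_tip and index_point below 0.03 m), for 0.1 s.
At the end, for the whole second after the job is handed in: The single-lug die sits home in the holder (axis within 7 mm, raised under 2.5 mm, upright within 0.06 rad), its arrow at the index blade within 0.12 rad; the plug stands upright (0.2 rad) on bench or board, centre over 100 mm from the holder's axis and under 45 mm high; all let go (all of step 1 and all of step 2 and horizontal distance between plug_center and holder_axis above 0.1 m and height (world z) of plug_center below 0.045 m and angle between plug_center's own z axis and vertical below 0.2 rad); the robot touches nothing.
It fails at once if a bystander is moved by more than 30 mm (distance of any of die2_center, die0_center, jar, spool, last_center, block from where it was at the start of the episode above 0.03 m).
It fails at once if a standing bystander is tipped over (angle between any of die2_center, die0_center, jar, spool, last_center, block's own z axis and vertical above 0.5 rad).
It also fails if it takes over 72 s, if anything falls off the work surface, if the arm or the gripper's body presses on something with over 40 N, if the wrist force passes 120 N, or if a joint passes its speed limit or range.

## Working session

There is one attempt and no reset: what is moved stays moved. The work goes in short steps, Python scripts to look and compute and a tool call to move; the robot and the scene stay as the last step left them, time stands still between calls to the robot, and variables do not carry over. Pictures are saved under pics/ and viewed, and the job is handed in when it is done.

Besides the shell and the picture viewer there is one more tool, called after "Call:" as a command line: name --argument value ..., lists and objects as JSON in quotes. step_arm: Moves the arm, as the interface text tells. Its arguments: {"type":"object","properties":{"targets":{"type":"array","items":{"type":"array"}},"force":{"type":"number"}},"required":["targets"]}

```bash
mkdir -p pics; ls; python3 - <<'E'
from station import manip, grab_frame, get_calibration
import cv2
o=manip.get_obs()
print(o, manip.pinch_z)
for n in("side","top","wrist"):
    c=get_calibration(n); print(n,c)
    cv2.imwrite(f"pics/{n}0.png",grab_frame(n)[:,:,::-1])
E
```

```text
pics
{'t': 0.0, 'joints': array([ 1.0771805 ,  0.62931241,  0.03841823,  1.51838402, -0.02702321,
        0.9963155 , -0.01999502]), 'qvel': array([-0.00010074, -0.00214525, -0.00201308, -0.00044546,  0.00072964,
        0.0009687 ,  0.00038212]), 'joint_efforts': array([ 3.70773378e-04, -5.63399184e+01,  1.22629814e+00, -1.93444526e+01,
        1.09570508e-02,  1.06929091e-02,  8.82278698e-06]), 'ee_pos': array([ 269.45542098, -590.81791601,  230.40539006]), 'ee_rot': array([-0.14945067, -0.69085034, -0.15076669,  0.69112931]), 'contact_force': array([ 0.80643318,  0.03408627, -0.17574991]), 'wrist_torque': array([ 0.01473881,  0.03690275, -0.03022584]), 'opening': 85.23026923490961} 18.700000000000003
side {'mtx': array([[424.3864587 ,   0.        , 277.0383418 ],
       [  0.        , 424.3864587 , 211.15035208],
       [  0.        ,   0.        ,   1.        ]]), 'xyz': array([ 62.1066346 , 951.65573606, 807.8819303 ]), 'rotation': array([-0.21220359, -0.11503799,  0.44299282,  0.86341951])}
top {'mtx': array([[448.98410733,   0.        , 279.69983121],
       [  0.        , 448.98410733, 208.8318966 ],
       [  0.        ,   0.        ,   1.        ]]), 'xyz': array([ 331.05327854,   52.34916828, 1138.44737568]), 'rotation': array([-0.69915163, -0.05644059,  0.06827513,  0.70946456])}
wrist {'mtx': array([[349.52738709,   0.        , 276.13396154],
       [  0.        , 349.52738709, 213.81781343],
       [  0.        ,   0.        ,   1.        ]]), 'xyz': array([ 338.41396626, -560.6806037 ,  372.81302358]), 'rotation': array([ 0.83198383, -0.12600733,  0.082185  , -0.53401376])}
```

View pics/top0.png

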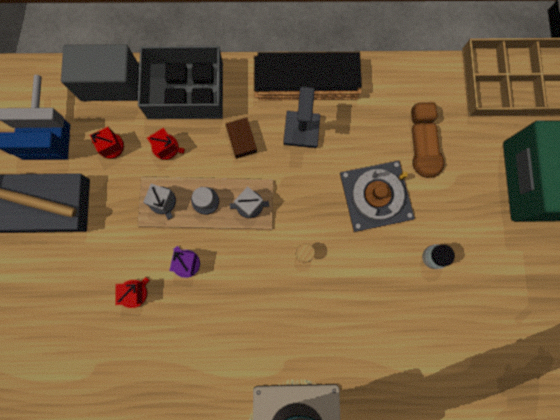

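View pics/side0.png

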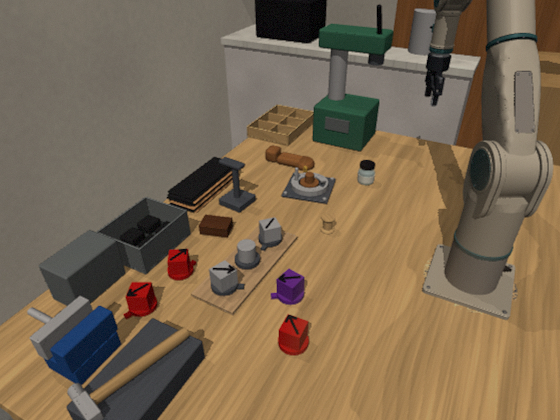

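View pics/wrist0.png

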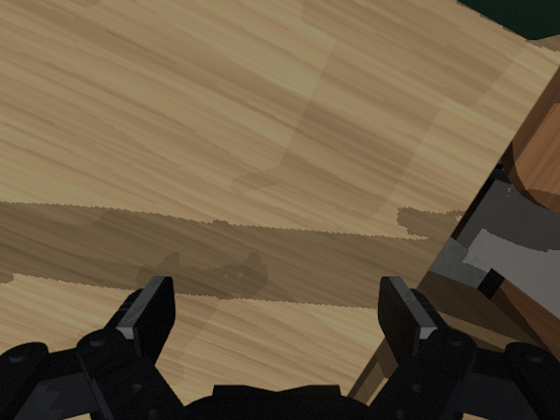

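The top view shows three grey dies on the board, at about (160,201), (204,201) and (249,204). The holder with the plug is at (378,195). There are red look-alikes at (108,143), (164,145) and (131,293), and a purple one at (185,263). I'll enlarge the dies and the holder next.

```bash
cat > h.py <<'E'
import numpy as np, cv2
from scipy.spatial.transform import Rotation as R
from station import manip, grab_frame, get_calibration
def q(v): return R.from_quat([v[1],v[2],v[3],v[0]])
def ray(c,uv):
    K=c['mtx']; u,v=uv
    d=np.array([(u-K[0,2])/K[0,0],-(v-K[1,2])/K[1,1],-1.0])
    return c['xyz'], q(c['rotation']).apply(d)
def onz(c,uv,z):
    o,d=ray(c,uv); return o+d*(z-o[2])/d[2]
def proj(c,p):
    x=q(c['rotation']).inv().apply(np.asarray(p,float)-c['xyz']); K=c['mtx']
    return np.array([K[0,0]*x[0]/-x[2]+K[0,2], -K[1,1]*x[1]/-x[2]+K[1,2]])
def tri(c1,a,c2,b):
    o1,d1=ray(c1,a);o2,d2=ray(c2,b);A=np.stack([d1,-d2],1)
    s=np.linalg.lstsq(A,o2-o1,rcond=None)[0]
    return (o1+d1*s[0]+o2+d2*s[1])/2, np.linalg.norm(o1+d1*s[0]-o2-d2*s[1])
E
python3 - <<'E'
import cv2
t=cv2.imread("pics/top0.png"); s=cv2.imread("pics/side0.png")
cv2.imwrite("pics/c_d.png",cv2.resize(t[170:240,130:280],None,fx=5,fy=5,interpolation=2))
cv2.imwrite("pics/c_h.png",cv2.resize(t[150:240,325:425],None,fx=6,fy=6,interpolation=2))
cv2.imwrite("pics/c_s.png",cv2.resize(s[160:320,190:350],None,fx=3.7,fy=3.7,interpolation=2))
E
```

```text
(no output)
```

View pics/c_d.png

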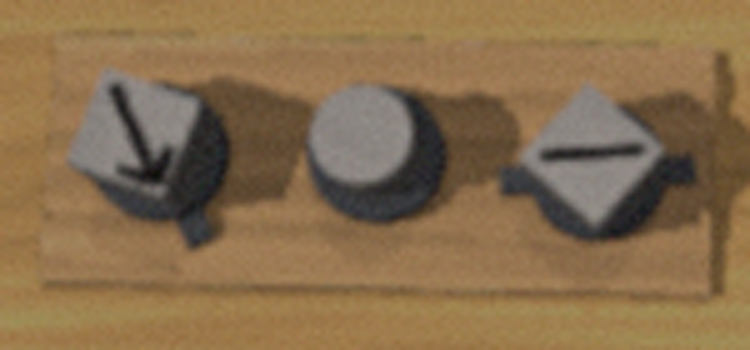

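View pics/c_h.png

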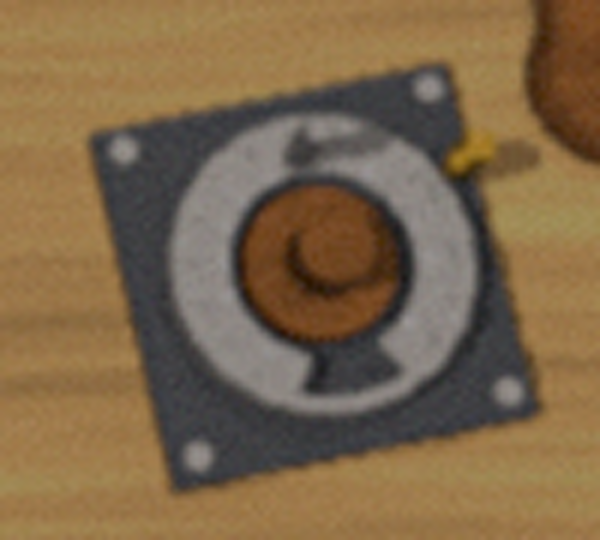

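View pics/c_s.png

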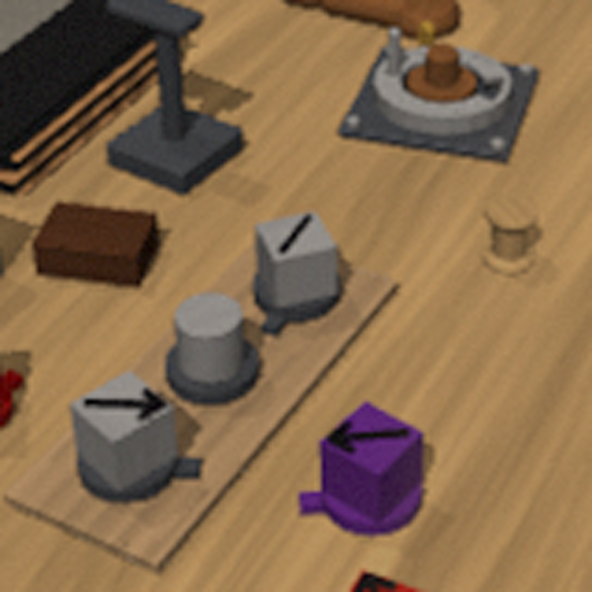

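Three parts could be meant: A at (160,201), B at (204,201) and C at (249,204).
- **A:** square shank, one lug and an arrow. This matches the description.
- **B:** round shank and no lug.
- **C:** two lugs and a bar.

The red and purple ones are excluded, so A is the die. The enlarged crop confirms this. Now I'll measure.

```bash
cat > m1.py <<'E'
from h import *
t=cv2.imread("pics/top0.png"); c=get_calibration("top"); cs=get_calibration("side")
hsv=cv2.cvtColor(t,cv2.COLOR_BGR2HSV)
def up(img,x0,y0,x1,y1,f): return cv2.resize(img[y0:y1,x0:x1],None,fx=f,fy=f,interpolation=cv2.INTER_CUBIC)
def back(p,x0,y0,f): return (np.asarray(p,float)+.5)/f-.5+[x0,y0]
# die top
g=up(t,130,170,280,240,5); h=cv2.cvtColor(g,cv2.COLOR_BGR2HSV)
m=((h[...,1]<45)&(h[...,2]>105)).astype(np.uint8)*255
m=cv2.morphologyEx(m,cv2.MORPH_CLOSE,np.ones((25,25)));cv2.imwrite("pics/md.png",m)
for k in cv2.findContours(m,0,2)[0]:
    if cv2.contourArea(k)<3000: continue
    k=cv2.convexHull(k)
    P=np.array([onz(c,back(x,130,170,5),74)[:2] for x in k.reshape(-1,2)],np.float32)
    r=cv2.minAreaRect(P); print("dietop",np.round(r[0],1),np.round(r[1],1),r[2], "area",cv2.contourArea(P))
# foot dark
m=((h[...,2]<75)&(h[...,1]<90)).astype(np.uint8)*255; cv2.imwrite("pics/mdk.png",m)
for nm,z,pts in(("arrowtail/tip",77,[(117,90),(155,185)]),("lug end",20,[(185,243),(217,238)])):
    print(nm,[np.round(onz(c,back(p,130,170,5),z),1) for p in pts])
# holder
P=[onz(c,back(p,325,150,6),10)[:2] for p in[(92,133),(448,65),(538,412),(175,490)]]
P=np.array(P); print("plate",P.round(1),P.mean(0),np.linalg.norm(np.roll(P,-1,0)-P,axis=1))
P=np.array([onz(c,back(p,325,150,6),10)[:2] for p in[(124,150),(430,88),(509,391),(198,457)]]);print("screws",P.mean(0),np.linalg.norm(np.roll(P,-1,0)-P,axis=1),np.degrees(np.arctan2(*(np.roll(P,-1,0)-P).T[::-1])))
g=up(t,325,150,425,240,6); h=cv2.cvtColor(g,cv2.COLOR_BGR2HSV)
m=((h[...,1]<50)&(h[...,2]>95)).astype(np.uint8)*255
m=cv2.morphologyEx(m,cv2.MORPH_OPEN,np.ones((15,15)));
k=max(cv2.findContours(m,0,1)[0],key=cv2.contourArea); cv2.imwrite("pics/mh.png",m)
P=np.array([onz(c,back(x,325,150,6),28.5)[:2] for x in cv2.convexHull(k).reshape(-1,2)],np.float32)
print("rim",cv2.fitEllipse(P),cv2.minEnclosingCircle(P))
m=((h[...,0]>18)&(h[...,0]<32)&(h[...,1]>190)).astype(np.uint8)*255;cv2.imwrite("pics/mb.png",m)
E
python3 m1.py
```

```text
dietop [542.6 109.3] [50.4 51. ] 48.66922378540039 area 2497.6981289130636
dietop [553.6 220.6] [46.9 48.6] 24.104591369628906 area 1809.3192567364313
dietop [556.4 329.9] [50.1 51.1] 70.76546478271484 area 2261.133912883699
arrowtail/tip [array([576.4, 337.7,  77. ]), array([529.6, 318. ,  77. ])]
lug end [array([510.4, 316.4,  20. ]), array([512.7, 300.4,  20. ])]
plate [[ 628.1 -126.2]
 [ 656.7 -282.9]
 [ 503.3 -311.7]
 [ 472.1 -155.2]] [ 565.04151669 -219.00915632] [159.29013333 156.1284028  159.62390022 158.68506394]
screws [ 566.3302924  -219.92352614] [137.11870392 136.36598742 136.92067364 136.79505657] [ -79.00118022 -169.19229048  101.17858529   10.89153528]
rim ((565.4949340820312, -218.63002014160156), (130.14776611328125, 130.59014892578125), 43.05070877075195) ((565.4808349609375, -218.74685668945312), 65.685791015625)
```

```bash
cat > m2.py <<'E'
from h import *
t=cv2.imread("pics/top0.png"); s=cv2.imread("pics/side0.png"); c=get_calibration("top"); cs=get_calibration("side")
o=manip.get_obs(); print(q(o['ee_rot']).as_matrix().round(3))
def back(p,x0,y0,f): return (np.asarray(p,float)+.5)/f-.5+[x0,y0]
H=np.array([565.4,-218.9])
for nm,z,p in(("blade a",44,(450,165)),("blade b",44,(495,140)),("blade mid",44,(473,152)),("knob",60,(340,247)),("post",75,(298,148)),("gapm",28.5,(350,375))):
    P=onz(c,back(p,325,150,6),z); d=P[:2]-H; print(nm,P.round(1),np.hypot(*d).round(1),np.degrees(np.arctan2(d[1],d[0])).round(1))
for nm,z,p in(("spool",50,(305,253)),("jar",75,(440,255)),("last",50,(427,160)),("block",35,(241,138)),("iron",154,(305,105))): print(nm,onz(c,p,z).round(0))
cv2.imwrite("pics/c_sh.png",cv2.resize(s[150:210,275:345],None,fx=8,fy=8,interpolation=2))
cv2.imwrite("pics/c_th.png",cv2.resize(t[160:220,345:415],None,fx=8,fy=8,interpolation=2))
E
python3 m2.py
```

```text
[[-0.001  0.415 -0.91 ]
 [ 0.001 -0.91  -0.415]
 [-1.    -0.001 -0.   ]]
blade a [ 603.5 -270.9   44. ] 64.4 -53.8
blade b [ 614.1 -290.6   44. ] 86.6 -55.8
blade mid [ 609. -281.   44.] 75.8 -54.9
knob [ 565.4 -218.6   60. ] 0.3 93.3
post [ 603.6 -199.9   75. ] 42.7 26.4
gapm [ 517.3 -227.6   28.5] 48.9 -169.7
spool [416. -27.  50.]
jar [ 404. -346.   75.]
last [ 645. -341.   50.]
block [714. 129.  35.]
iron [751. -28. 154.]
```

View pics/c_sh.png

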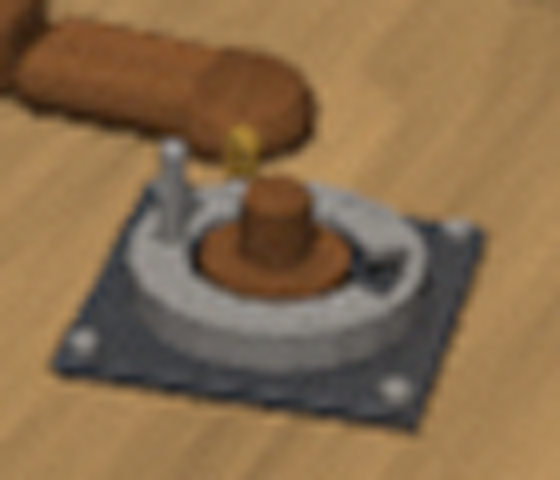

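View pics/c_th.png

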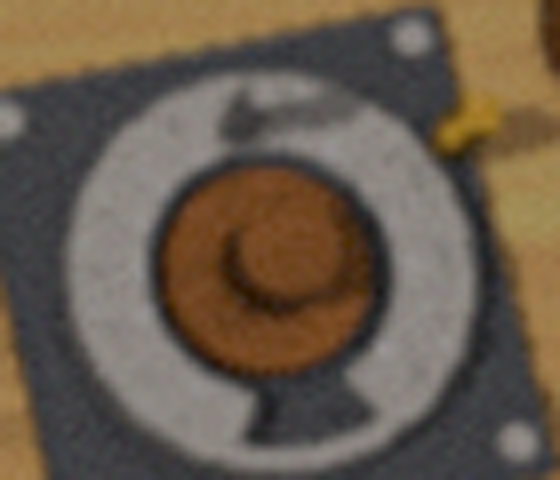

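```bash
cat > m3.py <<'E'
from h import *
t=cv2.imread("pics/top0.png"); s=cv2.imread("pics/side0.png"); C={"top":(get_calibration("top"),(345,160)),"side":(get_calibration("side"),(275,150))}
H=np.array([565.4,-218.9])
def P(r,a,z): a=np.radians(a); return [H[0]+r*np.cos(a),H[1]+r*np.sin(a),z]
for n,(c,o) in C.items():
  for nm,p in(("center28",P(0,0,28.5)),("postbase",P(47.5,10.9,28.5)),("posttop",P(47.5,10.9,75)),("gap",P(46,190.9,28.5)),("bl132in",P(65,322.9,44)),("bl132out",P(89,322.9,44)),("bl132inbase",P(65,322.9,10)),("bl115in",P(65,306,44)),("bl115inbase",P(65,306,10))):
    print(n,nm,(8*(proj(c,p)-o)).round(0))
b={"top":t,"side":s}
for n,(x0,y0,x1,y1) in(("top",(390,160,420,190)),("side",(295,160,315,180))):
    g=cv2.resize(b[n][y0:y1,x0:x1],None,fx=18,fy=18,interpolation=2); cv2.imwrite(f"pics/bl_{n}.png",g)
E
python3 m3.py
```

```text
top center28 [267. 267.]
top postbase [231. 125.]
top posttop [265.  87.]
top gap [303. 407.]
top bl132in [394.  95.]
top bl132out [435.  36.]
top bl132inbase [366. 122.]
top bl115in [439. 136.]
top bl115inbase [409. 162.]
side center28 [272. 250.]
side postbase [167. 235.]
side posttop [169. 143.]
side gap [375. 266.]
side bl132in [204. 153.]
side bl132out [180. 129.]
side bl132inbase [202. 218.]
side bl115in [244. 146.]
side bl115inbase [242. 211.]
```

View pics/bl_top.png

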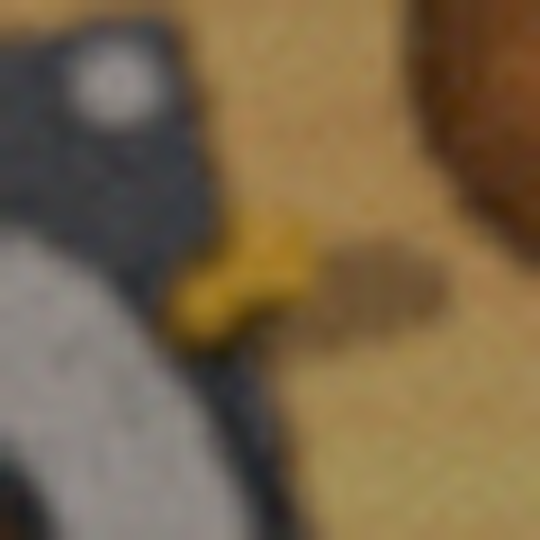

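View pics/bl_side.png

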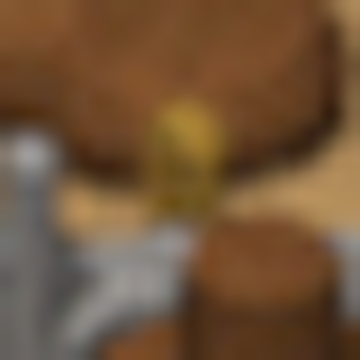

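The top and side views agree on the blade (top picture about (400,177), side about (305,166)). It comes out at heading about -54°, or roughly 115° anticlockwise of the gap, where the text says 132–163°. I'll check this with the wrist camera on the way to the plug.

```bash
cat > go.py <<'E'
import sys; from h import *
# go.py x y z heading(tool y, deg)
x,y,z,hd=map(float,sys.argv[1:5]); o=manip.get_obs(); r=q(o['ee_rot'])
a=np.radians(hd); X=np.array([0,0,-1.]);Y=np.array([np.cos(a),np.sin(a),0]);T=R.from_matrix(np.stack([X,Y,np.cross(X,Y)],1))
d=np.array([x,y,z])-o['ee_pos']; M=r.as_matrix()
print("pos",o['ee_pos'].round(1),"hd",np.degrees(np.arctan2(M[1,1],M[0,1])).round(2),"j",o['joints'].round(2),"F",o['contact_force'].round(1),"open",o['opening'].round(1),"t",round(o['t'],2))
print("tool shift mm (now axes)",r.inv().apply(d).round(1),"|d|",np.linalg.norm(d).round(1)," rotvec",(r.inv()*T).as_rotvec().round(4))
print("shift if turned first",T.inv().apply(d).round(1))
E
python3 go.py 565.4 -218.6 170 -79.1
```

```text
Traceback (most recent call last):
  File "go.py", line 6, in <module>
    print("pos",o['ee_pos'].round(1),"hd",np.degrees(np.arctan2(M[1,1],M[0,1])).round(2),"j",o['joints'].round(2),"F",o['contact_force'].round(1),"open",o['opening'].round(1),"t",round(o['t'],2))
                                                                                                                                                         ^^^^^^^^^^^^^^^^^^
AttributeError: 'float' object has no attribute 'round'
```

```bash
sed -i "s/o\['opening'\].round(1)/round(float(o['opening']),1)/" go.py; python3 go.py 505 -245 170 -79.1
```

```text
pos [ 269.5 -591.   230.6] hd -65.49 j [ 1.08  0.63  0.04  1.52 -0.03  1.   -0.02] F [-0.1 -0.2  0.1] open 85.4 t 0.15
tool shift mm (now axes) [  60.9 -217.  -357.8] |d| 422.9  rotvec [2.375e-01 1.000e-04 1.500e-03]
shift if turned first [  60.6 -295.2 -296.7]
```

Call:
step_arm --targets '[[[0,0,0],[0.12,0,0],0.085],[[0,0,0],[0.118,0,0],0.085],[[0.006,-0.0295,-0.0297],[0,0,0],0.085],[[0.006,-0.0295,-0.0297],[0,0,0],0.085],[[0.006,-0.0295,-0.0297],[0,0,0],0.085],[[0.006,-0.0295,-0.0297],[0,0,0],0.085],[[0.006,-0.0295,-0.0297],[0,0,0],0.085],[[0.006,-0.0295,-0.0297],[0,0,0],0.085]]' --force 50

```text
t: 0.95
ee_pos: [412.0, -382.4, 195.0]
ee_rot: [-0.067, -0.704, -0.067, 0.704]
contact_force: [1.1, -0.7, -0.7]
opening: 85.3
```

Call:
step_arm --targets '[[[0.006,-0.0295,-0.0297],[0,0,0],0.085],[[0.006,-0.0295,-0.0297],[0,0,0],0.085],[[0.006,-0.0295,-0.0297],[0,0,0],0.085],[[0.006,-0.0295,-0.0297],[0,0,0],0.085],[[0,0,0],[0,0,0],0.085],[[0,0,0],[0,0,0],0.085],[[0,0,0],[0,0,0],0.085],[[0,0,0],[0,0,0],0.085]]'

```text
t: 1.75
ee_pos: [504.8, -247.4, 171.5]
ee_rot: [-0.066, -0.704, -0.066, 0.704]
contact_force: [-0.4, -0.1, 0.8]
opening: 84.8
```

```bash
python3 - <<'E'
from h import *
import json
c=get_calibration("wrist"); im=grab_frame("wrist"); cv2.imwrite("pics/w1.png",im[:,:,::-1])
json.dump({k:np.asarray(v).tolist() for k,v in c.items()},open("pics/w1.json","w"))
H=np.array([565.4,-218.9])
print(c['xyz'],proj(c,[565.4,-218.9,28.5]))
E
python3 go.py 565.4 -218.6 110 -79.1
```

```text
[ 579.2053827  -234.25283319  313.7797809 ] [253.62122911 118.93485667]
pos [ 504.9 -247.3  171.5] hd -79.29 j [ 0.33  0.58  0.11  1.83 -0.09  0.73 -0.89] F [ 0.9 -0.2  0.7] open 85.0 t 1.8
tool shift mm (now axes) [ 61.5 -17.  -64.8] |d| 90.9  rotvec [-0.0032  0.0002 -0.0006]
shift if turned first [ 61.5 -16.7 -64.9]
```

View pics/w1.png

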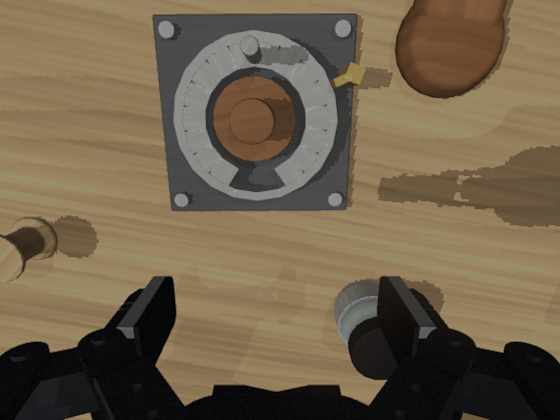

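The wrist picture shows the whole holder. The rim centre is at about (256,115), the post top at (250,45), the gap at (262,172), the single blade at (350,75) and the plug knob at (251,121). I see no other blade.

```bash
cat > m4.py <<'E'
from h import *
import json
c={k:np.array(v) for k,v in json.load(open("pics/w1.json")).items()}
t=cv2.imread("pics/w1.png"); hsv=cv2.cvtColor(t,cv2.COLOR_BGR2HSV)
roi=np.zeros(t.shape[:2],np.uint8); roi[10:215,150:375]=1
m=((hsv[...,1]<50)&(hsv[...,2]>90)&(roi>0)).astype(np.uint8)*255
m=cv2.morphologyEx(m,cv2.MORPH_OPEN,np.ones((5,5)))
k=max(cv2.findContours(m,0,1)[0],key=cv2.contourArea)
W=lambda pts,z:np.array([onz(c,p,z)[:2] for p in np.asarray(pts,float).reshape(-1,2)],np.float32)
P=W(cv2.convexHull(k),28.5); print("rim",cv2.fitEllipse(P))
H=np.array(cv2.fitEllipse(P)[0])
b=((hsv[...,0]>18)&(hsv[...,0]<32)&(hsv[...,1]>170)&(roi>0)).astype(np.uint8)*255
kb=max(cv2.findContours(b,0,1)[0],key=cv2.contourArea); print("blade bbox",cv2.boundingRect(kb))
S=W([(166,29),(343,28),(335,200),(182,200)],10); print("screws",S.mean(0),np.degrees(np.arctan2(*(np.roll(S,-1,0)-S).T[::-1])),np.linalg.norm(np.roll(S,-1,0)-S,axis=1))
for nm,z,p in(("post",75,(250,45)),("gapc",28.5,(262,172)),("knob",60,(251,121)),("plugdisc",30,(254,116))):
    d=W([p],z)[0]; e=d-H; print(nm,d,np.hypot(*e),np.degrees(np.arctan2(e[1],e[0])))
x,y,w,h=cv2.boundingRect(kb)
cv2.imwrite("pics/w1b.png",cv2.resize(t[55:100,320:400],None,fx=9,fy=9,interpolation=2))
cv2.imwrite("pics/w1m.png",m)
E
python3 m4.py
```

```text
rim ((564.186279296875, -220.10971069335938), (129.4431915283203, 129.53573608398438), 17.89600372314453)Traceback (most recent call last):
  File "m4.py", line 13, in <module>
    kb=max(cv2.findContours(b,0,1)[0],key=cv2.contourArea); print("blade bbox",cv2.boundingRect(kb))
ValueError: max() iterable argument is empty
```

```bash
sed -i '/^b=/d;/^kb=/d;/^x,y/d' m4.py; python3 m4.py
```

```text
rim ((564.186279296875, -220.10971069335938), (129.4431915283203, 129.53573608398438), 17.89600372314453)
screws [ 563.90234 -220.57158] [ -78.911674 -168.90604   100.79021    11.377953] [138.28206 138.99698 137.59857 138.28284]
post [ 611.0071  -211.71094] 47.568127742754314 10.169630162800445
gapc [ 525.0492  -232.79845] 41.14262314863761 -162.03665267954656
knob [ 565.1985  -219.02269] 1.4853206571897586 47.04108568389935
plugdisc [ 567.7138  -218.89833] 3.7297301822361266 18.952867943277916
```

View pics/w1b.png

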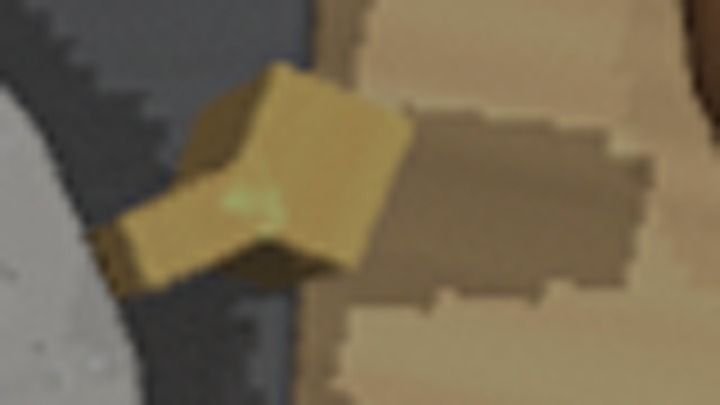

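```bash
cat >> m4.py <<'E'
for H in ([564.2,-220.1],[565,-219.5]):
  for p in((135,255),(382,197),(200,222)):
    d=W([((p[0]+.5)/9-.5+320,(p[1]+.5)/9-.5+55)],44)[0]; e=d-H; print("blade",d,np.hypot(*e),np.degrees(np.arctan2(e[1],e[0])))
cv2.imwrite("pics/w1h.png",cv2.resize(t[10:215,150:370],None,fx=2.7,fy=2.7,interpolation=2))
E
python3 m4.py|tail -6
```

```text
blade [ 601.96954 -273.04456] 65.03587000584817 -54.496730227142
blade [ 609.908   -291.43442] 84.72202928527462 -57.35000210742768
blade [ 605.36145 -277.5795 ] 70.69764993242744 -54.39329753953363
blade [ 601.96954 -273.04456] 65.06740032215218 -55.37707484388256
blade [ 609.908   -291.43442] 84.80147826219313 -58.02383194982613
blade [ 605.36145 -277.5795 ] 70.72676143868584 -55.203228065183
```

View pics/w1h.png

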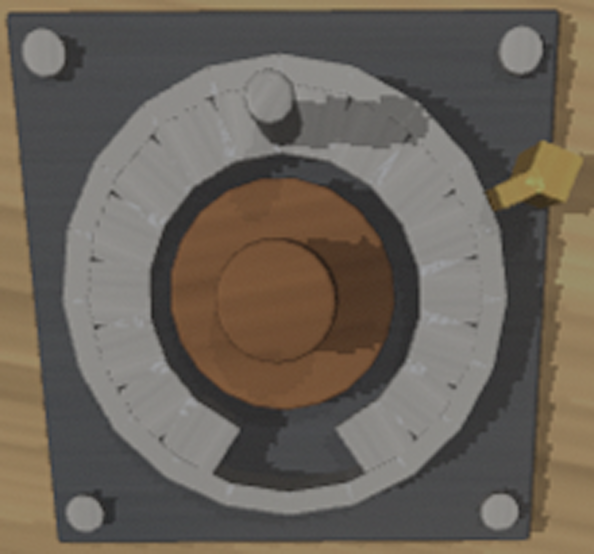

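Call:
step_arm --targets '[[[0.015,-0.004,-0.016],[0,0,0],0.085],[[0.0155,-0.0045,-0.0165],[0,0,0],0.085],[[0.0155,-0.0045,-0.0165],[0,0,0],0.085],[[0.0155,-0.004,-0.016],[0,0,0],0.085],[[0,0,0],[0,0,0],0.085],[[0,0,0],[0,0,0],0.085],[[0,0,0],[0,0,0],0.085],[[0,0,0],[0,0,0],0.085]]'

```text
t: 2.6
ee_pos: [565.8, -218.0, 110.8]
ee_rot: [0.067, 0.704, 0.066, -0.704]
contact_force: [-0.3, -0.4, -0.3]
opening: 85.2
```

```bash
python3 go.py 565.2 -219 34 -79.1
```

```text
pos [ 565.8 -218.   110.8] hd -79.22 j [ 0.26  0.72  0.1   1.75 -0.11  0.68 -0.97] F [-0.3 -0.4 -0.3] open 85.2 t 2.6
tool shift mm (now axes) [76.8  0.8  0.9] |d| 76.8  rotvec [-0.0022 -0.0007 -0.001 ]
shift if turned first [76.8  0.8  0.8]
```

Call:
step_arm --targets '[[[0.02,0.001,0.001],[0,0,0],0.085],[[0.02,0,0],[0,0,0],0.085],[[0.02,0,0],[0,0,0],0.085],[[0.0165,0,0],[0,0,0],0.085],[[0,0,0],[0,0,0],0.085],[[0,0,0],[0,0,0],0.02],[[0,0,0],[0,0,0],0.02],[[0,0,0],[0,0,0],0.02]]' --force 50

```text
t: 3.4
ee_pos: [566.3, -218.3, 34.6]
ee_rot: [0.067, 0.705, 0.067, -0.703]
contact_force: [0.1, -0.7, -0.6]
opening: 43.6
```

Call:
step_arm --targets '[[[0,0,0],[0,0,0],0.02],[[0,0,0],[0,0,0],0.02],[[0,0,0],[0,0,0],0.02],[[0,0,0],[0,0,0],0.02],[[0,0,0],[0,0,0],0.02],[[0,0,0],[0,0,0],0.02],[[0,0,0],[0,0,0],0.02],[[0,0,0],[0,0,0],0.02]]'

```text
t: 4.2
ee_pos: [566.3, -218.3, 34.5]
ee_rot: [0.067, 0.705, 0.067, -0.703]
contact_force: [-0.3, 0.9, 6.5]
opening: 30.4
```

Call:
step_arm --targets '[[[-0.015,0,0],[0,0,0],0.02],[[-0.025,0,0],[0,0,0],0.02],[[-0.025,0,0],[0,0,0],0.02],[[0,0,0],[0,0,0],0.02],[[0,0,0.03],[0,0,0],0.02],[[0,0,0.03],[0,0,0],0.02],[[0,0,0.03],[0,0,0],0.02],[[0,0,0.02],[0,0,0],0.02]]'

```text
t: 5.0
ee_pos: [454.6, -238.8, 98.2]
ee_rot: [-0.066, -0.703, -0.067, 0.705]
contact_force: [0.1, -0.1, -2.6]
opening: 30.0
```

```bash
python3 go.py 425 -170 70 -79.1
```

```text
pos [ 454.6 -238.8   98.2] hd -79.19 j [ 0.38  0.64  0.08  2.01 -0.1   0.49 -0.86] F [ 0.1 -0.1 -2.6] open 30.0 t 5.0
tool shift mm (now axes) [ 28.3 -73.1  16.1] |d| 80.0  rotvec [-0.0016  0.0023  0.001 ]
shift if turned first [ 28.2 -73.2  16.1]
```

Call:
step_arm --targets '[[[0,-0.025,0.005],[0,0,0],0.02],[[0,-0.025,0.005],[0,0,0],0.02],[[0,-0.023,0.004],[0,0,0],0.02],[[0.025,0,0],[0,0,0],0.02],[[0.025,0,0],[0,0,0],0.02],[[0.012,0,0],[0,0,0],0.02],[[0.008,0,0],[0,0,0],0.02],[[0,0,0],[0,0,0],0.02]]'

```text
t: 5.8
ee_pos: [429.8, -169.7, 28.0]
ee_rot: [-0.066, -0.703, -0.067, 0.705]
contact_force: [-0.0, -0.1, -0.9]
opening: 30.2
```

```bash
python3 go.py 425 -170 24.5 -79.1
```

```text
pos [ 429.8 -169.7   28. ] hd -79.16 j [ 0.27  0.74  0.07  2.18 -0.21  0.23 -0.86] F [-0.  -0.1 -0.9] open 30.2 t 5.8
tool shift mm (now axes) [ 3.5 -0.6  4.8] |d| 6.0  rotvec [-0.001   0.0028  0.0014]
shift if turned first [ 3.5 -0.6  4.8]
```

Call:
step_arm --targets '[[[0,0,-0.015],[0,0,0],0.02],[[0,0,-0.015],[0,0,0],0.02],[[0,0,0],[0,0,0],0.02],[[0.002,0,0],[0,0,0],0.02],[[0.001,0,0],[0,0,0],0.02],[[0,0,0],[0,0,0],0.02],[[0,0,0],[0,0,0],0.02],[[0,0,0],[0,0,0],0.02]]'

```text
t: 6.6
ee_pos: [450.4, -164.2, 27.7]
ee_rot: [-0.064, -0.699, -0.068, 0.71]
contact_force: [-18.3, -1.0, 30.9]
opening: 30.4
```

```bash
python3 go.py 455 -165 24.5 -79.1
```

```text
pos [ 450.4 -164.2   27.7] hd -79.33 j [ 0.23  0.75  0.09  2.12 -0.22  0.29 -0.88] F [-18.3  -1.   30.9] open 30.4 t 6.6
tool shift mm (now axes) [ 3.1  1.7 -4.4] |d| 5.6  rotvec [-0.004   0.015   0.0066]
shift if turned first [ 3.2  1.7 -4.3]
```

Call:
step_arm --targets '[[[-0.003,0,0],[0,0,0],0.02],[[0,0,0],[0,0,0],0.02],[[0,0,0],[0,0,0],0.06],[[0,0,0],[0,0,0],0.08],[[0,0,0],[0,0,0],0.085],[[0,0,0],[0,0,0],0.085],[[0,0,0],[0,0,0],0.085],[[-0.005,0,0],[0,0,0],0.085]]'

```text
t: 7.4
ee_pos: [459.7, -163.9, 33.6]
ee_rot: [-0.067, -0.703, -0.067, 0.705]
contact_force: [0.1, 0.6, -0.1]
opening: 85.2
```

```bash
python3 go.py 455 -165 150 -79.1; python3 go.py 556 330 150 -109.5
```

```text
pos [ 459.7 -163.9   33.6] hd -79.12 j [ 0.22  0.74  0.09  2.11 -0.22  0.3  -0.88] F [ 0.1  0.6 -0.1] open 85.2 t 7.4
tool shift mm (now axes) [-1.164e+02  1.000e-01  5.000e+00] |d| 116.5  rotvec [-0.0003  0.0016  0.0011]
shift if turned first [-116.4    0.2    4.8]
pos [ 459.7 -163.9   33.6] hd -79.12 j [ 0.22  0.74  0.09  2.11 -0.22  0.3  -0.88] F [ 0.1  0.6 -0.1] open 85.2 t 7.4
tool shift mm (now axes) [-116.2 -467.  -187.6] |d| 516.5  rotvec [0.5303 0.0018 0.0006]
shift if turned first [-116.4 -497.7   74.1]
```

Call:
step_arm --targets '[[[-0.03,0,0],[0,0,0],0.085],[[-0.03,0,0],[0.12,0,0],0.085],[[-0.03,0,0],[0.13,0,0],0.085],[[-0.026,0,0],[0.14,0,0],0.085],[[0,0,0],[0.14,0,0],0.085],[[0,-0.0415,0.0112],[0,0,0],0.085],[[0,-0.0415,0.0112],[0,0,0],0.085],[[0,-0.0415,0.0112],[0,0,0],0.085]]'

```text
t: 8.2
ee_pos: [469.9, -34.2, 150.3]
ee_rot: [0.12, -0.697, 0.12, 0.697]
contact_force: [0.6, -0.1, 0.2]
opening: 85.6
```

Call:
step_arm --targets '[[[0,-0.0415,0.0112],[0,0,0],0.085],[[0,-0.0415,0.0112],[0,0,0],0.085],[[0,-0.0415,0.0112],[0,0,0],0.085],[[0,-0.0415,0.0112],[0,0,0],0.085],[[0,-0.0415,0.0112],[0,0,0],0.085],[[0,-0.0415,0.0112],[0,0,0],0.085],[[0,-0.0415,0.0112],[0,0,0],0.085],[[0,-0.0415,0.0112],[0,0,0],0.085]]'

```text
t: 9.0
ee_pos: [495.8, 309.2, 150.3]
ee_rot: [0.12, -0.697, 0.119, 0.697]
contact_force: [0.9, -0.6, 0.8]
opening: 85.3
```

Call:
step_arm --targets '[[[0,-0.0415,0.0112],[0,0,0],0.085],[[0,0,0],[0,0,0],0.085],[[0,0,0],[0,0,0],0.085],[[0,0,0],[0,0,0],0.085],[[0,0,0],[0,0,0],0.085],[[0,0,0],[0,0,0],0.085],[[0,0,0],[0,0,0],0.085],[[0,0,0],[0,0,0],0.085]]'

```text
t: 9.8
ee_pos: [499.6, 349.7, 150.1]
ee_rot: [0.12, -0.697, 0.12, 0.697]
contact_force: [-0.2, 0.1, -0.9]
opening: 85.1
```

```bash
python3 - <<'E'
from h import *
import json
c=get_calibration("wrist"); im=grab_frame("wrist"); cv2.imwrite("pics/w2.png",im[:,:,::-1])
json.dump({k:np.asarray(v).tolist() for k,v in c.items()},open("pics/w2.json","w"))
cv2.imwrite("pics/top1.png",grab_frame("top")[:,:,::-1]); cv2.imwrite("pics/side1.png",grab_frame("side")[:,:,::-1])
E
python3 go.py 556.4 329.9 110 -109.5
```

```text
pos [499.5 350.1 150. ] hd -109.5 j [-0.92  0.71  0.44  1.72 -0.4   0.8  -2.21] F [0.9 0.4 0.3] open 85.3 t 9.95
tool shift mm (now axes) [ 39.9   0.  -60.4] |d| 72.4  rotvec [-0.0001  0.001   0.0001]
shift if turned first [ 40.    0.  -60.4]
```

View pics/w2.png

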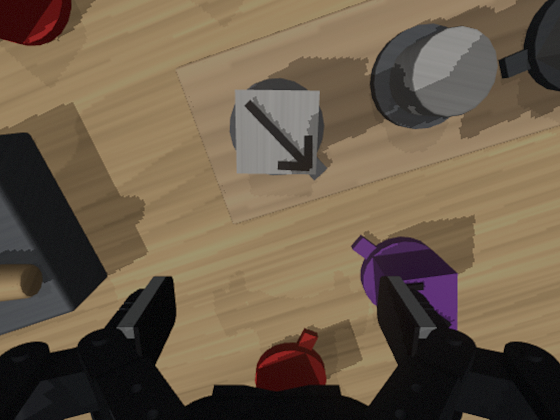

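View pics/top1.png

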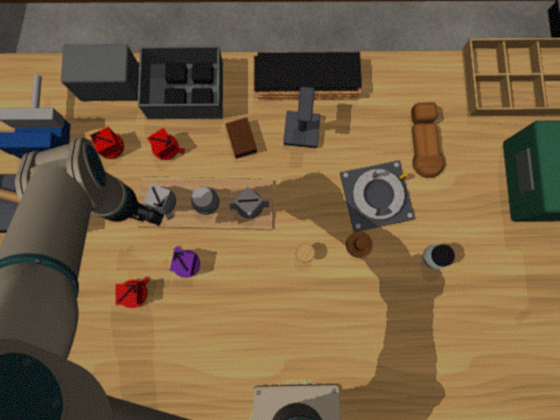

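The wrist picture shows the single-lug die. Its top face spans (236,90) to (320,174), square to the jaws, and its lug is at (317,170). The plug stands on the bench at top-picture (360,243).

```bash
python3 - <<'E'
from h import *
import json
c={k:np.array(v) for k,v in json.load(open("pics/w2.json")).items()}
t=cv2.imread("pics/w2.png"); h=cv2.cvtColor(t,cv2.COLOR_BGR2HSV)
m=((h[...,1]<45)&(h[...,2]>100)).astype(np.uint8)*255; m[:80]=0;m[190:]=0;m[:,:225]=0;m[:,330:]=0
m=cv2.morphologyEx(m,cv2.MORPH_CLOSE,np.ones((15,15)))
k=cv2.convexHull(max(cv2.findContours(m,0,1)[0],key=cv2.contourArea))
P=np.array([onz(c,p,74)[:2] for p in k.reshape(-1,2).astype(float)],np.float32); print(cv2.minAreaRect(P))
P=np.array([onz(c,p,74)[:2] for p in[(236,90),(320,90),(318,174),(236,174)]]);print(P.mean(0),np.degrees(np.arctan2(*(np.roll(P,-1,0)-P).T[::-1])))
E
```

```text
((555.78857421875, 330.3038330078125), (53.3116569519043, 50.43693923950195), 69.67194366455078)
[554.8805121  328.14083626] [-109.45675607  161.24657825   70.55135572  -21.42039505]
```

Call:
step_arm --targets '[[[0,0,-0.03],[0,0,0],0.085],[[0,0,-0.0297],[0,0,0],0.085],[[0.03,0.0005,0],[0,0,0],0.085],[[0.03,0,0],[0,0,0],0.085],[[0.025,0,0],[0,0,0],0.085],[[0.018,0,0],[0,0,0],0.085],[[0.008,0,0],[0,0,0],0.085],[[0,0,0],[0,0,0],0.085]]' --force 80

```text
t: 10.75
ee_pos: [554.9, 329.4, 37.9]
ee_rot: [0.119, -0.696, 0.12, 0.698]
contact_force: [0.3, -1.4, 0.3]
opening: 85.0
```

```bash
python3 go.py 555.5 329.5 37 -109.5
```

```text
pos [554.9 329.4  37.9] hd -109.49 j [-0.79  0.9   0.36  1.67 -0.46  0.66 -2.09] F [ 0.3 -1.4  0.3] open 85.0 t 10.75
tool shift mm (now axes) [ 0.9 -0.3 -0.6] |d| 1.1  rotvec [ 0.0001  0.0022 -0.0015]
shift if turned first [ 0.9 -0.3 -0.6]
```

Call:
step_arm --targets '[[[0,0,0],[0,0,0],0.04],[[0,0,0],[0,0,0],0.04],[[0,0,0],[0,0,0],0.04],[[0,0,0],[0,0,0],0.04],[[0,0,0],[0,0,0],0.04],[[0,0,0],[0,0,0],0.04],[[0,0,0],[0,0,0],0.04],[[0,0,0],[0,0,0],0.04]]'

```text
t: 11.55
ee_pos: [556.6, 330.2, 40.5]
ee_rot: [-0.12, 0.697, -0.119, -0.696]
contact_force: [-0.4, -0.1, 6.2]
opening: 48.7
```

Call:
step_arm --targets '[[[-0.01,0,0],[0,0,0],0.04],[[-0.03,0,0],[0,0,0],0.04],[[-0.03,0,0],[0,0,0],0.04],[[-0.03,0,0],[0,0,0],0.04],[[-0.02,0,0],[0,0,0],0.04],[[0,0,0],[0,0,0],0.04],[[0,0,0],[0,0,0],0.04],[[0,0,0],[0,0,0],0.04]]'

```text
t: 12.35
ee_pos: [554.2, 329.3, 157.1]
ee_rot: [0.119, -0.696, 0.12, 0.698]
contact_force: [0.6, 0.9, -3.8]
opening: 48.8
```

```bash
python3 go.py 564.8 -219.5 150 -124.1; python3 - <<'E'
from h import *
cv2.imwrite("pics/w3.png",grab_frame("wrist")[:,:,::-1])
E
```

```text
pos [554.2 329.3 157.1] hd -109.48 j [-0.83  0.75  0.44  1.61 -0.39  0.88 -2.15] F [ 0.6  0.9 -3.8] open 48.8 t 12.35
tool shift mm (now axes) [   7.7  513.9 -193.1] |d| 549.0  rotvec [ 0.2551  0.0031 -0.0029]
shift if turned first [   7.1  448.5 -316.5]
```

View pics/w3.png

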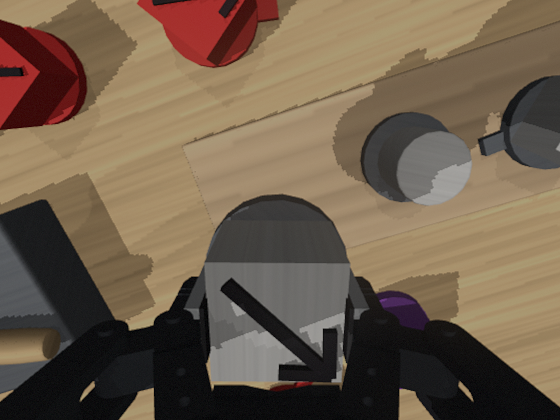

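Call:
step_arm --targets '[[[0,0,0],[0.128,0,0],0.04],[[0,0,0],[0.127,0,0],0.04],[[0,0.0374,-0.0264],[0,0,0],0.04],[[0,0.0374,-0.0264],[0,0,0],0.04],[[0,0.0374,-0.0264],[0,0,0],0.04],[[0,0.0374,-0.0264],[0,0,0],0.04],[[0,0.0374,-0.0264],[0,0,0],0.04],[[0,0.0374,-0.0264],[0,0,0],0.04]]'

```text
t: 13.2
ee_pos: [560.1, 53.4, 157.7]
ee_rot: [0.207, -0.675, 0.208, 0.677]
contact_force: [0.5, -0.6, -3.4]
opening: 48.8
```

Call:
step_arm --targets '[[[0,0.0374,-0.0264],[0,0,0],0.04],[[0,0.0374,-0.0264],[0,0,0],0.04],[[0,0.0374,-0.0264],[0,0,0],0.04],[[0,0.0374,-0.0264],[0,0,0],0.04],[[0,0.0374,-0.0264],[0,0,0],0.04],[[0,0.0374,-0.0264],[0,0,0],0.04],[[0,0,0],[0,0,0],0.04],[[0,0,0],[0,0,0],0.04]]'

```text
t: 14.0
ee_pos: [564.9, -221.3, 157.5]
ee_rot: [0.209, -0.674, 0.209, 0.677]
contact_force: [-0.5, 1.3, -4.0]
opening: 49.2
```

```bash
python3 go.py 564.8 -219.5 100 -124.1
```

```text
pos [ 564.9 -221.3  157.5] hd -124.33 j [ 0.06  0.7   0.44  1.72 -0.39  0.82 -1.49] F [-0.5  1.3 -4. ] open 49.2 t 14.0
tool shift mm (now axes) [57.5 -1.5  0.9] |d| 57.5  rotvec [-0.0041  0.003  -0.0013]
shift if turned first [57.5 -1.4  1.1]
```

Call:
step_arm --targets '[[[0.025,-0.001,0.001],[0,0,0],0.04],[[0.03,0,0],[-0.004,0,0],0.04],[[0.02,0,0],[0,0,0],0.04],[[0.0075,0,0],[0,0,0],0.04],[[0,0,0],[0,0,0],0.04],[[0,0,0],[0,0,0],0.04],[[0,0,0],[0,0,0],0.04],[[0,0,0],[0,0,0],0.04]]'

```text
t: 14.8
ee_pos: [566.7, -218.3, 77.3]
ee_rot: [-0.206, 0.677, -0.206, -0.676]
contact_force: [-1.0, 0.2, -4.3]
opening: 49.0
```

```bash
python3 go.py 564.8 -219.5 38.5 -124.1; python3 - <<'E'
from h import *
import json
o=manip.get_obs();c=get_calibration("wrist");w=grab_frame("wrist")[:,:,::-1]; cv2.imwrite("pics/w4.png",w)
s=grab_frame("side")[:,:,::-1]; t=grab_frame("top")[:,:,::-1]; cv2.imwrite("pics/s4.png",s); cv2.imwrite("pics/t4.png",t)
a=cv2.resize(s[120:210,255:345],(440,440),interpolation=2);b=cv2.resize(t[150:240,330:420],(440,440),interpolation=2)
cv2.imwrite("pics/st4.png",np.hstack([a,b])[:, :800+80][:440])
cv2.imwrite("pics/st4.png",cv2.resize(np.hstack([a,b]),(800,400)))
E
```

```text
pos [ 566.7 -218.3   77.3] hd -123.86 j [ 0.09  0.8   0.38  1.77 -0.45  0.65 -1.44] F [-1.   0.2 -4.3] open 49.0 t 14.8
tool shift mm (now axes) [38.8  2.1  0.9] |d| 38.9  rotvec [ 0.0041 -0.0009  0.0004]
shift if turned first [38.8  2.1  0.8]
```

View pics/st4.png

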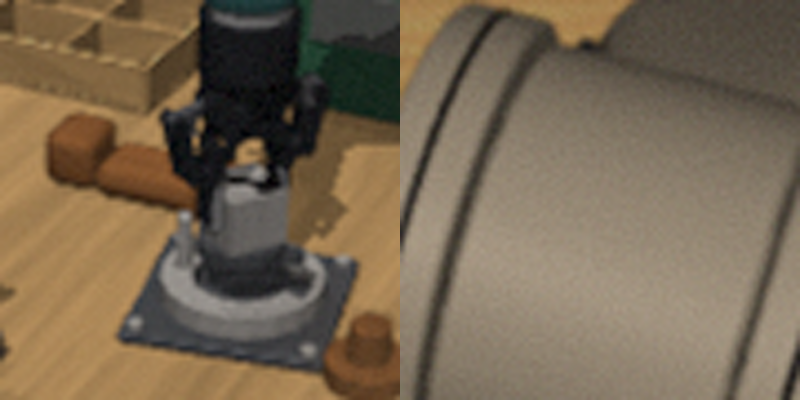

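View pics/w4.png

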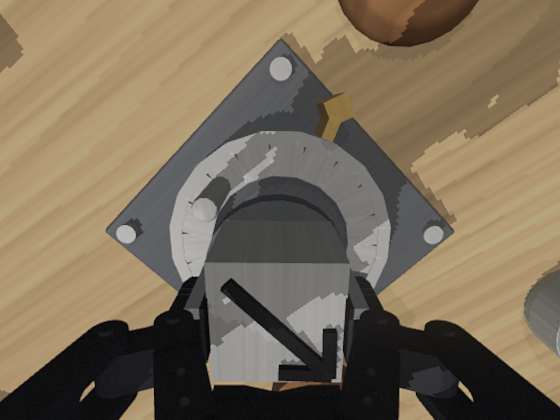

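Call:
step_arm --targets '[[[0,0.002,0.001],[0.004,0,0],0.04],[[0.008,0,0],[0,0,0],0.04],[[0.006,0,0],[0,0,0],0.04],[[0.005,0,0],[0,0,0],0.04],[[0.004,0,0],[0,0,0],0.04],[[0.003,0,0],[0,0,0],0.04],[[0,0,0],[0,0,0],0.04],[[0,0,0],[0,0,0],0.04]]'

```text
t: 15.75
ee_pos: [564.0, -219.2, 50.2]
ee_rot: [0.207, -0.676, 0.207, 0.676]
contact_force: [0.5, 0.1, -4.1]
opening: 48.9
```

```bash
python3 go.py 564.8 -219.5 38.5 -124.1
```

```text
pos [ 564.  -219.2   50.2] hd -124.11 j [ 0.11  0.84  0.35  1.79 -0.47  0.6  -1.42] F [ 0.5  0.1 -4.1] open 48.9 t 15.75
tool shift mm (now axes) [11.7 -0.2 -0.8] |d| 11.7  rotvec [-0.0001  0.0008 -0.0002]
shift if turned first [11.7 -0.2 -0.8]
```

Call:
step_arm --targets '[[[0.003,0,-0.0005],[0,0,0],0.04],[[0.003,0,0],[0,0,0],0.04],[[0.002,0,0],[0,0,0],0.04],[[0.002,0,0],[0,0,0],0.04],[[0.001,0,0],[0,0,0],0.04],[[0,0,0],[0,0,0],0.04],[[0,0,0],[0,0,0],0.04],[[0,0,0],[0,0,0],0.04]]'

```text
t: 16.55
ee_pos: [564.4, -219.5, 39.3]
ee_rot: [0.207, -0.676, 0.207, 0.676]
contact_force: [-0.7, -0.0, -3.2]
opening: 49.2
```

```bash
python3 go.py 564.8 -219.5 38.5 -124.1
```

```text
pos [ 564.4 -219.5   39.3] hd -124.1 j [ 0.12  0.85  0.34  1.79 -0.48  0.58 -1.41] F [-0.7 -0.  -3.2] open 49.2 t 16.55
tool shift mm (now axes) [ 0.8 -0.2 -0.3] |d| 0.9  rotvec [-0.0001  0.0008 -0.0002]
shift if turned first [ 0.8 -0.2 -0.3]
```

Call:
step_arm --targets '[[[0.001,0,0],[0,0,0],0.04],[[0.001,0,0],[0,0,0],0.04],[[0,0,0],[0,0,0],0.04],[[0.001,0,0],[0,0,0],0.04],[[0,0,0],[0,0,0],0.04],[[0,0,0],[0,0,0],0.04],[[0,0,0],[0,0,0],0.04],[[0,0,0],[0,0,0],0.04]]'

```text
t: 17.35
ee_pos: [564.5, -219.6, 38.4]
ee_rot: [0.208, -0.676, 0.207, 0.676]
contact_force: [-4.2, 3.3, 13.5]
opening: 49.2
```

```bash
python3 go.py 564.8 -219.5 38.5 -124.1
```

```text
pos [ 564.5 -219.6   38.4] hd -124.11 j [ 0.12  0.85  0.34  1.79 -0.48  0.58 -1.41] F [-4.2  3.3 13.5] open 49.2 t 17.35
tool shift mm (now axes) [-0.1 -0.2 -0.2] |d| 0.3  rotvec [-0.0002  0.0003  0.0009]
shift if turned first [-0.1 -0.2 -0.2]
```

Call:
step_arm --targets '[[[-0.001,0,0],[0,0,0],0.04],[[0,0,0],[-0.1,0,0],0.04],[[0,0,0],[-0.14,0,0],0.04],[[0,0,0],[-0.14,0,0],0.04],[[0,0,0],[-0.14,0,0],0.04],[[0,0,0],[-0.14,0,0],0.04],[[0,0,0],[-0.1,0,0],0.04],[[0,0,0],[0,0,0],0.04]]'

```text
t: 18.15
ee_pos: [565.7, -219.4, 38.5]
ee_rot: [0.058, 0.705, 0.059, -0.704]
contact_force: [-0.1, 1.9, 6.3]
opening: 48.8
```

```bash
python3 go.py 564.8 -219.5 38.5 -34.1
```

```text
pos [ 565.7 -219.4   38.5] hd -80.51 j [ 0.23  0.83  0.15  1.78 -0.21  0.54 -0.89] F [-0.1  1.9  6.3] open 48.8 t 18.15
tool shift mm (now axes) [-0. -0.  1.] |d| 1.0  rotvec [-8.1e-01 -2.1e-03 -5.0e-04]
shift if turned first [-0.  -0.7  0.6]
```

Turning freely. I'll continue to 90°.

Call:
step_arm --targets '[[[0,0,0.0005],[-0.1,0,0],0.04],[[0,0,0],[-0.14,0,0],0.04],[[0,0,0],[-0.14,0,0],0.04],[[0,0,0],[-0.14,0,0],0.04],[[0,0,0],[-0.14,0,0],0.04],[[0,0,0],[-0.14,0,0],0.04],[[0,0,0],[-0.01,0,0],0.04],[[0,0,0],[0,0,0],0.04]]'

```text
t: 18.95
ee_pos: [564.9, -219.0, 38.5]
ee_rot: [0.331, 0.625, 0.331, -0.625]
contact_force: [-1.0, 2.0, 7.8]
opening: 48.7
```

```bash
python3 go.py 564.8 -219.5 38.5 -34.1;  python3 - <<'E'
from h import *
cv2.imwrite("pics/w5.png",grab_frame("wrist")[:,:,::-1])
E
```

```text
pos [ 564.9 -219.    38.5] hd -34.23 j [ 0.36  0.82 -0.06  1.78  0.08  0.54 -0.35] F [-1.   2.   7.8] open 48.7 t 18.95
tool shift mm (now axes) [-0.   0.2  0.4] |d| 0.5  rotvec [-0.0023 -0.0013 -0.0003]
shift if turned first [-0.   0.2  0.4]
```

View pics/w5.png

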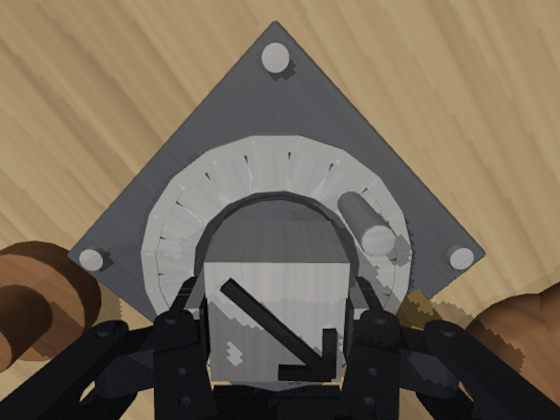

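Call:
step_arm --targets '[[[0,0,0],[0,0,0],0.064],[[0,0,0],[0,0,0],0.064],[[0,0,0],[0,0,0],0.064],[[0,0,0],[0,0,0],0.064],[[-0.01,0,0],[0,0,0],0.064],[[-0.02,0,0],[0,0,0],0.064],[[-0.02,0,0],[0,0,0],0.064],[[-0.01,0,0],[0,0,0],0.064]]'

```text
t: 19.8
ee_pos: [565.0, -220.0, 99.4]
ee_rot: [0.332, 0.625, 0.331, -0.624]
contact_force: [0.3, -0.6, 1.3]
opening: 64.2
```

Call:
step_arm --targets '[[[-0.005,0,0],[0,0,0],0.064],[[0,0,0],[0.1,0,0],0.07],[[0,0,0],[0.14,0,0],0.075],[[0,0,0],[0.14,0,0],0.075],[[0,0,0],[0.14,0,0],0.075],[[0,0,0],[0.14,0,0],0.075],[[0,0,0],[0.14,0,0],0.075],[[0,0,0],[0.14,0,0],0.075]]'

```text
t: 20.6
ee_pos: [563.5, -219.3, 101.6]
ee_rot: [-0.01, -0.706, -0.011, 0.708]
contact_force: [0.1, 0.4, -0.1]
opening: 74.9
```

Call:
step_arm --targets '[[[0,0,0],[0.14,0,0],0.075],[[0,0,0],[0.14,0,0],0.075],[[0,0,0],[0.14,0,0],0.075],[[0,0,0],[0.14,0,0],0.075],[[0,0,0],[0.07,0,0],0.075],[[0,0,0],[0,0,0],0.075],[[0,0,0],[0,0,0],0.075],[[0,0,0],[0,0,0],0.075]]'

```text
t: 21.4
ee_pos: [563.8, -219.5, 102.0]
ee_rot: [0.207, -0.676, 0.207, 0.677]
contact_force: [0.2, 0.8, -0.3]
opening: 75.0
```

```bash
python3 go.py 564.8 -219.5 38.5 -124.1;  python3 - <<'E'
from h import *
import json
c=get_calibration("wrist")
json.dump({k:np.asarray(v).tolist() for k,v in c.items()},open("pics/w6.json","w"))
cv2.imwrite("pics/w6.png",grab_frame("wrist")[:,:,::-1])
E
```

```text
pos [ 563.8 -219.5  102. ] hd -124.03 j [ 0.1   0.76  0.37  1.76 -0.4   0.69 -1.48] F [ 0.2  0.8 -0.3] open 75.0 t 21.4
tool shift mm (now axes) [63.5 -0.6 -1. ] |d| 63.5  rotvec [ 0.0012  0.0015 -0.0002]
shift if turned first [63.5 -0.6 -0.9]
```

View pics/w6.png

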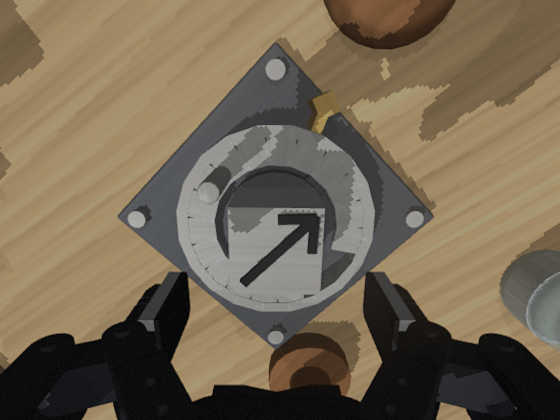

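The die sits in the mouth. Its arrow tip is at (320,215), it is square to the jaws again, and it is about 24° short of the blade at (323,108).

Call:
step_arm --targets '[[[0.02,0,-0.001],[0,0,0],0.075],[[0.02,0,0],[0,0,0],0.075],[[0.015,0,0],[0,0,0],0.075],[[0.007,0,0],[0,0,0],0.075],[[0,0,0],[0,0,0],0.075],[[0,0,0],[0,0,0],0.04],[[0,0,0],[0,0,0],0.04],[[0,0,0],[0,0,0],0.04]]'

```text
t: 22.25
ee_pos: [565.6, -220.5, 41.4]
ee_rot: [-0.207, 0.676, -0.207, -0.676]
contact_force: [-0.3, 0.1, 3.5]
opening: 49.0
```

Call:
step_arm --targets '[[[0,0,0],[0,0,0],0.04],[[0,0,0],[0,0,0],0.04],[[0,0,0],[-0.1,0,0],0.04],[[0,0,0],[-0.12,0,0],0.04],[[0,0,0],[-0.12,0,0],0.04],[[0,0,0],[-0.085,0,0],0.04],[[0,0,0],[0,0,0],0.04],[[0,0,0],[0,0,0],0.04]]'

```text
t: 23.05
ee_pos: [565.6, -220.6, 41.4]
ee_rot: [-0.06, 0.705, -0.06, -0.704]
contact_force: [-0.2, -0.2, 6.7]
opening: 48.6
```

```bash
python3 go.py 564.8 -219.5 38.5 -99.8
```

```text
pos [ 565.6 -220.6   41.4] hd -99.75 j [ 0.2   0.83  0.21  1.78 -0.29  0.56 -1.15] F [-0.2 -0.2  6.7] open 48.6 t 23.05
tool shift mm (now axes) [ 2.9 -1.   0.9] |d| 3.2  rotvec [ 0.0009 -0.0013 -0.0002]
shift if turned first [ 2.9 -1.   0.9]
```

Call:
step_arm --targets '[[[0,0,0],[0,0,0],0.066],[[0,0,0],[0,0,0],0.066],[[0,0,0],[0,0,0],0.066],[[0,0,0],[0,0,0],0.066],[[-0.01,0,0],[0,0,0],0.066],[[-0.02,0,0],[0,0,0],0.066],[[-0.025,0,0],[0,0,0],0.066],[[-0.025,0,0],[0,0,0],0.066]]'

```text
t: 23.85
ee_pos: [564.6, -220.2, 121.5]
ee_rot: [0.06, -0.704, 0.06, 0.705]
contact_force: [0.1, -0.2, 0.3]
opening: 66.1
```

Call:
step_arm --targets '[[[0,0,0.03],[0,0,0],0.08],[[0,0,0.03],[0,0,0],0.08],[[0,0,0],[0,0,0],0.08],[[0,0,0],[0,0,0],0.08],[[0,0,0],[0,0,0],0.08],[[0,0,0],[0,0,0],0.08],[[0,0,0],[0,0,0],0.08],[[0,0,0],[0,0,0],0.08]]'

```text
t: 24.65
ee_pos: [506.0, -210.0, 120.1]
ee_rot: [0.06, -0.704, 0.06, 0.705]
contact_force: [1.0, 0.8, 0.4]
opening: 80.0
```

```bash
python3 go.py 564.8 -219.5 38.5 -99.8;  python3 - <<'E'
from h import *
import json
c=get_calibration("wrist")
json.dump({k:np.asarray(v).tolist() for k,v in c.items()},open("pics/w7.json","w"))
w=grab_frame("wrist")[:,:,::-1];cv2.imwrite("pics/w7.png",w)
s=grab_frame("side")[:,:,::-1];cv2.imwrite("pics/s7.png",s)
cv2.imwrite("pics/w7z.png",cv2.resize(w[20:220,150:400],(750,600),interpolation=2))
cv2.imwrite("pics/s7z.png",cv2.resize(s[140:210,270:360],(720,560),interpolation=2))
E
```

```text
pos [ 506.  -210.   120.1] hd -99.74 j [ 0.18  0.65  0.25  1.91 -0.26  0.61 -1.15] F [1.  0.8 0.4] open 80.0 t 24.65
tool shift mm (now axes) [ 81.5  -0.6 -59.7] |d| 101.0  rotvec [0.001  0.001  0.0001]
shift if turned first [ 81.6  -0.6 -59.6]
```

View pics/w7z.png

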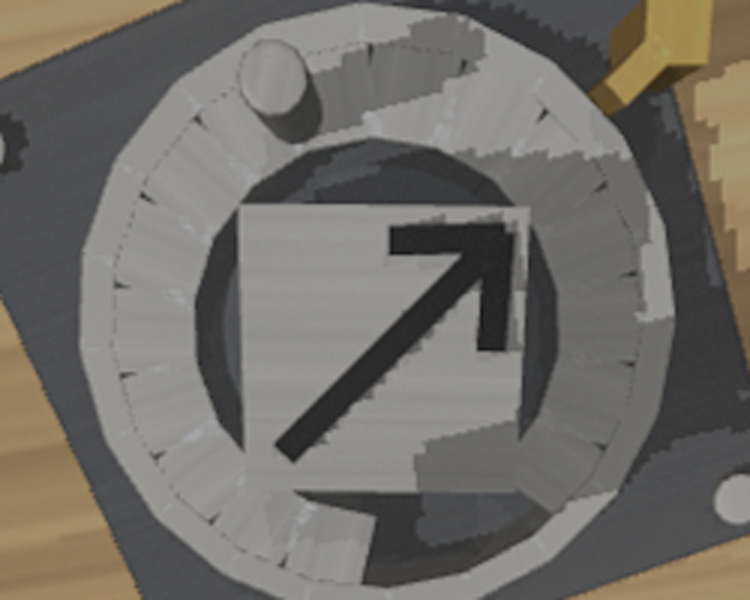

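View pics/s7z.png

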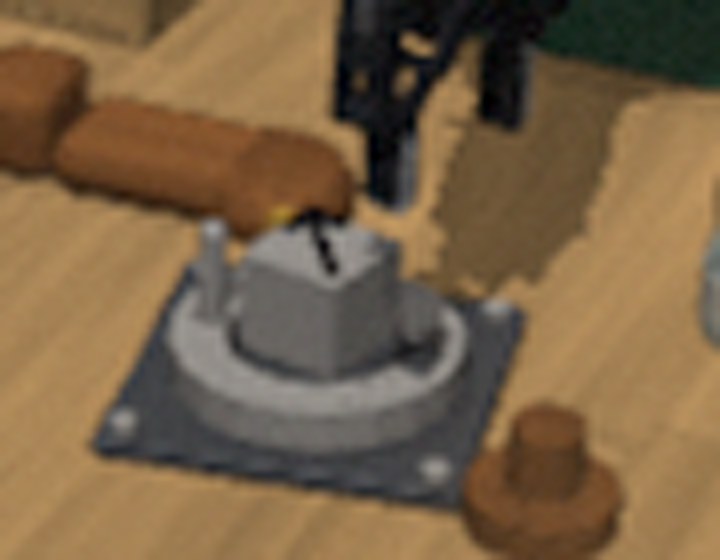

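```bash
python3 - <<'E'
from h import *
import json
c={k:np.array(v) for k,v in json.load(open("pics/w7.json")).items()}
b=lambda p:((p[0]+.5)/3-.5+150,(p[1]+.5)/3-.5+20)
W=lambda p,z:onz(c,b(p),z)[:2]
ang=lambda e:round(float(np.degrees(np.arctan2(e[1],e[0]))),1)
P=np.array([W(p,72) for p in[(237,203),(532,208),(520,493),(245,493)]]);C=P.mean(0)
E=np.roll(P,-1,0)-P
print("die",C,np.linalg.norm(E,axis=1).round(1),[ang(e) for e in E])
a,t=W((288,452),75),W((512,228),75); print("arrow",ang(t-a),np.linalg.norm(t-C),"diag",ang(P[1]-P[3]))
Ho=[W(p,75) for p in[(275,80)]][0]; print("post top",Ho, "exp", 564.8+47.5*np.cos(np.radians(10.9)), -219.5+47.5*np.sin(np.radians(10.9)))
i=W((615,97),44)
for H in(C,[564.8,-219.5]): print("blade",i,np.linalg.norm(i-H),ang(i-H))
t=cv2.imread("pics/w7.png");h=cv2.cvtColor(t,cv2.COLOR_BGR2HSV)
x=round(616/3+150);cv2.imwrite("pics/w7b.png",cv2.resize(t[15:70,330:400],None,fx=10,fy=10,interpolation=2))
E
```

```text
die [ 563.74206341 -221.71046012] [50.4 49.8 50.9 50.6] [-100.6, 170.3, 80.3, -10.3]
arrow -55.2 30.467555658109962 diag -55.4
post top [ 610.28832527 -211.65448265] exp 611.443038853081 -210.51796645798015
blade [ 601.4107562  -272.90002755] 63.55550510924448 -53.7
blade [ 601.4107562  -272.90002755] 64.74496437276797 -55.6
```

View pics/w7b.png

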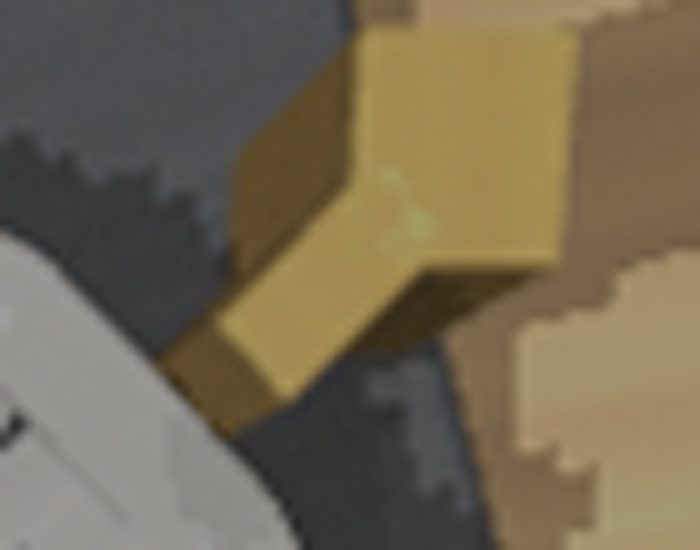

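The arrow heading is -55.3° and the blade is at -54 to -55.6° seen from the holder's axis. The die centre is about 1 mm off the axis and it has been let go. I'll raise the arm and check the plug and the bystanders.

Call:
step_arm --targets '[[[-0.03,0,0],[0,0,0],0.08],[[-0.04,0,0],[0,0,0],0.08],[[-0.04,0,0],[0,0,0],0.08],[[-0.02,0,0],[0,0,0],0.08],[[0,0.03,0.01],[0,0,0],0.08],[[0,0.04,0.01],[0,0,0],0.08],[[0,0.04,0],[0,0,0],0.08],[[0,0.04,0],[0,0,0],0.08]]'

```text
t: 25.55
ee_pos: [460.1, -355.7, 250.5]
ee_rot: [0.06, -0.704, 0.06, 0.705]
contact_force: [0.5, 0.0, -0.1]
opening: 80.0
```

Call:
step_arm --targets '[[[0,0.04,0],[0,0,0],0.08],[[0,0.04,0],[0,0,0],0.08],[[0,0.04,0],[0,0,0],0.08],[[0,0.03,0],[0,0,0],0.08],[[0,0,0],[0,0,0],0.08],[[0,0,0],[0,0,0],0.08],[[0,0,0],[0,0,0],0.08],[[0,0,0],[0,0,0],0.08]]'

```text
t: 26.35
ee_pos: [436.3, -500.6, 250.2]
ee_rot: [0.06, -0.704, 0.059, 0.705]
contact_force: [0.3, -0.7, 0.6]
opening: 80.3
```

```bash
python3 - <<'E'
from h import *
o=manip.get_obs(); print(o['ee_pos'],o['qvel'].round(3),o['contact_force'].round(1),o['t'])
t=grab_frame("top")[:,:,::-1].copy();s=grab_frame("side")[:,:,::-1].copy()
cv2.imwrite("pics/t8.png",t);cv2.imwrite("pics/s8.png",s)
cv2.imwrite("pics/dt.png",cv2.absdiff(t,cv2.imread("pics/top0.png"))*2)
ct,cs=get_calibration("top"),get_calibration("side")
cv2.imwrite("pics/t8z.png",np.hstack([cv2.resize(t[150:260,325:435],(400,400),interpolation=2),cv2.resize(s[145:235,270:360],(400,400),interpolation=2)]))
E
```

```text
[ 436.31072058 -500.58765682  250.24167138] [-0.002 -0.002  0.006 -0.002  0.003 -0.002  0.001] [ 0.3 -0.7  0.6] 26.35
```

View pics/t8z.png

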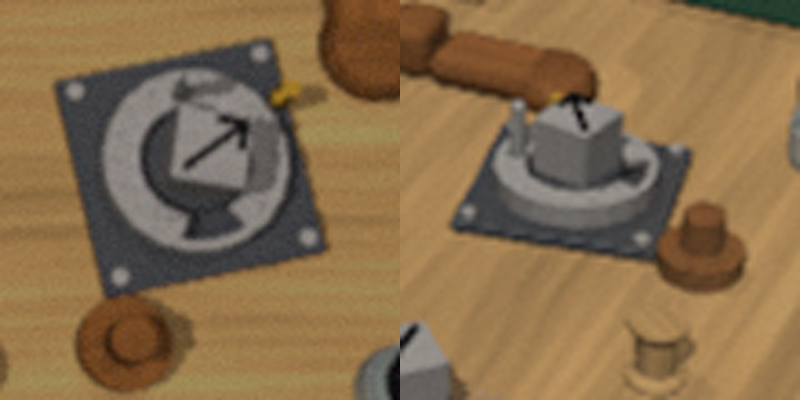

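View pics/dt.png

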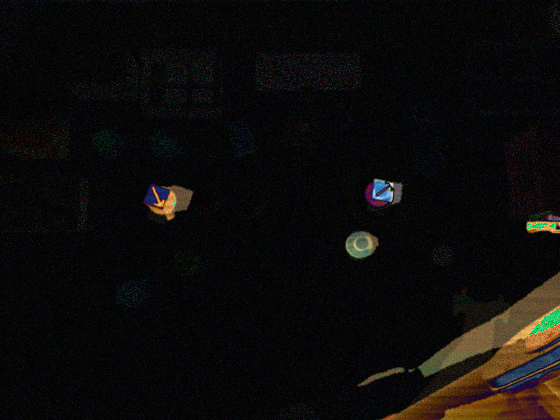

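Only the die and the plug differ from the start. However, the plug stands close to the plate's corner, so I'll check that it stands flat.

```bash
python3 - <<'E'
from h import *
ct,cs=get_calibration("top"),get_calibration("side")
t=cv2.imread("pics/t8.png");s=cv2.imread("pics/s8.png")
A=cv2.resize(t[215:270,330:395],None,fx=9,fy=9,interpolation=2)
B=cv2.resize(s[180:220,320:360],None,fx=12,fy=12,interpolation=2)
cv2.imwrite("pics/pA.png",A);cv2.imwrite("pics/pB.png",B)
for p in[(455,-165),(457,-160),(460,-164)]:
  print(p,[proj(ct,[*p,z]).round(1) for z in(50,20)],[proj(cs,[*p,z]).round(1) for z in(50,20)])
print("plate corner",(proj(ct,[472,-155,10])-[330,215])*9,(proj(cs,[472,-155,10])-[320,180])*12)
E
```

```text
(455, -165) [array([361. , 236.1]), array([358.7, 237.4])] [array([333.1, 191.3]), array([332.5, 198.9])]
(457, -160) [array([358.9, 235.3]), array([356.6, 236.7])] [array([332. , 191.9]), array([331.4, 199.5])]
(460, -164) [array([360.5, 234. ]), array([358.2, 235.5])] [array([331.6, 191.1]), array([331. , 198.7])]
plate corner [213.02390793 146.43666796] [ 77.30147883 259.49912884]
```

View pics/pA.png

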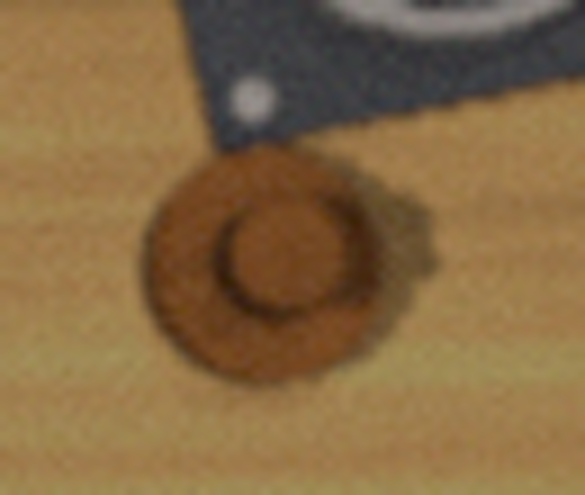

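View pics/pB.png

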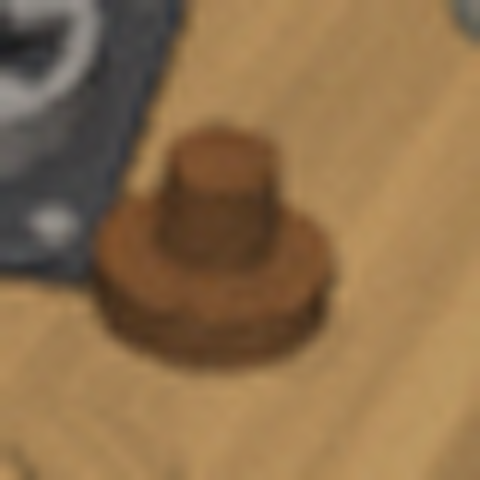

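```bash
python3 - <<'E'
from h import *
ct,cs=get_calibration("top"),get_calibration("side")
f=lambda p,f,o:((p[0]+.5)/f-.5+o[0],(p[1]+.5)/f-.5+o[1])
k=f((287,253),9,(330,215));d=f((264,265),9,(330,215));ks=f((222,155),12,(320,180));ds=f((213,258),12,(320,180))
print("knob top z50",onz(ct,k,50),"disc z20",onz(ct,d,20)); print("side",onz(cs,ks,50),onz(cs,ds,20)); print("tri",tri(ct,k,cs,ks),tri(ct,d,cs,ds))
P=onz(ct,k,50)[:2]; print(np.linalg.norm(P-[564.8,-219.5]),np.linalg.norm(P-[472,-155.2]))
E
```

```text
knob top z50 [ 438.78992293 -165.38765202   50.        ] disc z20 [ 438.50929341 -164.8142429    20.        ]
side [ 438.2072751  -165.99625632   50.        ] [ 436.38052927 -160.51922887   20.        ]
tri (array([ 438.40518398, -165.43013244,   50.32247214]), np.float64(0.7368974622224055)) (array([ 438.50257317, -165.64147405,   16.30467037]), np.float64(0.7555989623263389))
137.13747018161632 34.73755133475778
```

The plug stands flat and upright on the bench: the knob top triangulates to z = 50.3 mm, and knob and disc agree within 0.5 mm horizontally. It is 137 mm from the holder's axis, so I'm handing in.

```bash
python3 -c "
from station import manip
print(manip.finish_job())"
```

```text
the job is handed in; nothing more can be done
None
```

The job is handed in at about 26.5 s of robot time. The plug is out on the bench, and the single-lug die is in the holder with its arrow at the brass blade and let go.

- **Die:** I lowered it in with its lug in the gap. It came to rest at the height I expected for fully home, but I took no separate height reading after letting it go. I turned it 90°, took it again by its other two faces, and turned it a further 24°.
- **Arrow:** The last wrist picture puts it at -55.3°. The blade is at -54° to -55.6° seen from the holder's axis, so the error is about 1°. The die's axis is 1–2 mm from the holder's axis, depending on the camera reference.
- **Plug:** It stands upright on the bench, 137 mm from the holder's axis. I first put it down against the side of the base plate, with a contact force of about 36 N. The gap to the plate's corner is only about 2 mm.
- **Other things:** The before-and-after top pictures show only the die and the plug changed. The arm hid the lower right corner of the last one.

**Disagreement with the description:** The blade measured about 114° anticlockwise of the gap in both the fixed and wrist views, where the text says 132–163°. It was the only blade visible, and its distance from the axis matched the stated 65 mm, so I aimed at that one.

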